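# Feel for the release notch of a microscope accessory case

### The arm

A 6-joint arm with a two-finger parallel gripper is mounted at the origin on the work surface. World frame = base frame: x ahead of the robot, y to its left, z up, the work surface at z = 0. Lengths are in m, angles in rad, forces in N, time in s.
With the tool pointing down it reaches from about 0.3 to 0.775 m from the base axis. Payload 14.6 kg.
Tool frame: the origin (TCP) lies midway between the tips of the shut fingers; the grasp point (between the pads) lies 19 mm behind it (ctrl.hold_point_z is the distance from the TCP to the grasp point, in m); z points along the fingers, x is the direction in which the jaws open and shut, and the axes are right-handed (so a half turn about z gives the same grasp; the last joint's range is limited). The gripper opens to 94 mm and grips with 3 to 60 N. Pads are 16 mm wide; open, the fingers measure 119 mm over their backs; the gripper's body (75 mm by 177 mm) begins 78 mm behind the grasp point.
Start: joints at [-1.248, 0.3, 1.521, -0, 1.321, -0.067], TCP at [0.209, -0.509, 0.168] pointing down, gripper open.
Joint ranges: [-3.03, 3.03], [-0.79, 2.21], [0.23, 2.52], [-1.04, 4.18], [0, 3.07], [-2.55, 2.55]. Speed limits (rad/s): [2.22, 2.22, 2.57, 3.14, 3.14, 3.14].

### API

Orientations are given as [roll, pitch, yaw] about the fixed x, y, z axes, in that order (R = Rz(yaw) Ry(pitch) Rx(roll)).
In Python, from station import ctrl, viewer, ticket, nets gives the robot as it stands.
- The arm moves only by the tool carry_out, never from a script. Its argument "commands" is one flat list of numbers, 7 for each row, row after row: the closure, from -1 (fully open) to 1 (shut), so that 0 is half open, then the shift along the world's x, y, z in cm, then the turn, a rotation vector about the world's x, y, z in rad. In form: [gripper, tx, ty, tz, ax, ay, az, gripper, tx, ty, tz, ax, ay, az, ...]. A call has 1 to 12 rows; each row is the pose to reach, as a shift and turn from the pose measured when the call began; what a row does not reach only later rows make up. A row lasts 1/12 s, in which the tool goes at most 41.7 mm and 7.16 degrees, less where a joint would pass 70% of its speed; a pose out of reach is approached as far as the arm can. A call with a gripper value outside its range is refused whole. The fingers move at their own pace and stop on an object; "force" is the grip in N (left out, the last holds). Time passes only in rows, so rows that repeat a pose let the fingers close. It gives the time, the measured TCP pose, the force and the opening at its end, in the units of the state.
- ctrl.get_obs(): the state, without advancing time (a new reading comes with each control period).
- viewer.camera(name): name is "scene" or "top"; returns (picture, depth): 480x640x3 uint8, blue, green, red; 480x640 float32, m along the optical axis (not along the pixel's ray), 0 where there is no reading.
- viewer.camera_info(name): a dict with "fx", "fy", "cx", "cy" (pixels), "R" (3x3) and "t" (3): a world point X has camera coordinates R X + t. Camera axes: x right, y down, z forward; pixel columns grow to the right and rows downward; lengths in m; the calibration is good to about 2 mm. A picture is of the moment at which its call begins. camera_info takes no time and is no camera call.
- ticket.hand_in(): hands the job in, once; it reports no verdict.
Trained networks look in the newest picture that a camera, given by its name, has taken for a name from the list of things; names that differ only in an ending like _2 or _b are one class to them, and where a whole thing is asked for, a point or a joint stands for the part that bears it (a point fixed in the world has none). Each returns a list of dicts, best first, with "confidence" (0 to 1); they miss things now and then, are a little off and sometimes report something else, mostly with a low value. They report only what shows in the picture. A call takes as long as a camera call.
- nets.silhouettes(camera, thing): "region" (480x640 bool, what is visible of it) and "extent" ([left, top, right, bottom] in pixels, round what is visible of it).
The state is a dict: "time_s": time; "qpos": joint angles; "joint_vel": joint speeds; "tau": joint torques, N m; "ee_pos": TCP position; "eef_rot": TCP orientation; "force": force on the tool from outside, world axes, zero at the start; "moment": the same for the moment, N m; "grip_width": finger opening in m.
Only numpy, scipy, OpenCV 4.12 (cv2) and the standard library are available. Lean on these libraries where they do the work, as an engineer would, in place of code of your own. Each camera call takes 0.05 s, during which the arm holds its last target. There are 200 camera calls.

### The job

Pop open the lid of the microscope accessory case by its hidden catch: put a fingertip on the yellow start pad, slide off it along the black front edge until you feel the notch, then press the catch inside the notch fully down and let go. The catch stays down by itself and the lid stays popped up. Do not touch the lid, and leave the jar, the glass dish and the forceps where they are.

Things in the scene. Friction and masses are not known exactly. Their poses are not given: they have to be found in the camera images.
- case: Grey plastic accessory case, fixed to the bench, 220 mm deep (its x) by 380 mm wide (its y). Origin: centre of its underside; +x points away from the robot, +y to its left, z up. A ledge 40 mm wide runs along its front, from x = -110 to -70 mm: yellow start pad at the left, black edge in the middle, grey end cap (top at 65 mm) at the right.
- edge_mid (a point): Middle of the top of the black front edge, 62 mm above the bench; axes as the case's. The edge is rigid, 40 mm wide (x) and runs 105 mm to either side along y. In it is a notch, black too, 44 mm long along y, open across the whole width; its centre lies anywhere from y = -60 to +20 mm of this point. The notch's floor is the black catch, 12 mm below the edge's top.
- lid_front (a point): Middle of the blue lid's front rim, on its top face, 70 mm above the bench when shut. The lid (170 mm deep, 380 mm wide, 7 mm thick) lies behind the ledge, its rim 27 mm behind the ledge's middle line. Popped up, the rim rises about 50 mm, nearly straight up. Not to be touched.
- start_pad: Yellow pad, 42 mm (x) by 85 mm (y), rigid, at the left (+y) end of the front ledge. Origin: centre of its top face, 65 mm above the bench; axes as the case's. Its top is 3 mm higher than the black edge that begins at its right-hand (-y) end, 42.5 mm from its centre.
- catch (a joint): How far the black catch at the bottom of the notch is pressed down, m: 0 up, 0.010 fully down. It takes about 5 to 8 N straight down, has no spring and stays where it is left. By a cam it raises the lid.
- case_lid (a joint): Opening angle of the blue lid about its far edge, rad: 0 shut, 0.30 popped up (catch fully down).
- jar_mid (a point): White sample jar with a red cap, 56 mm diameter, 75 mm tall, standing loose to the left of the case; this point is its centre, half-way up. Leave alone.
- dish: Shallow glass dish, 90 mm diameter, 16 mm high, loose on the bench to the right of the case; origin: centre of its underside. Leave alone.
- forceps: Steel forceps, 127 mm long (x), 18 mm wide, 8 mm high, lying loose between robot and case, roughly along y; origin: near the middle of its underside. Leave alone.

How it is judged:
On the way, in this order (a step that is already met when the one before it is completed fails the run):
1. the fingers touch the yellow start pad (contact force between the fingers and start_pad above 0.3 N), for 0.05 s.
2. having left the pad, the fingers touch the black edge (contact force between the fingers and edge above 0.2 N and contact force between the fingers and start_pad below 0.05 N), for 0.1 s.
3. the catch is pressed down (value of joint catch above 0.008 m), for 0.1 s.
At the end, for the whole second after the job is handed in: the catch is at least 8 mm down (of 10), the lid stands popped up by at least 0.22 rad and is at rest (value of joint catch above 0.008 m and value of joint case_lid above 0.22 rad and velocity of joint case_lid below 0.05 rad/s); the robot touches nothing.
It fails at once if the robot touches the lid (contact force between any of the fingers, the arm and case_lid above 1 N).
It fails at once if the jar, dish or forceps are moved by more than 15 mm (distance of any of jar_mid, dish, forceps from where it was at the start of the episode above 0.015 m).
It also fails if it takes over 64 s, if anything falls off the work surface, if the arm or the gripper's body presses on something with over 40 N, if the wrist force passes 120 N, or if a joint passes its speed limit or range.

## Working session

There is one attempt and no reset: what is moved stays moved. The work goes in short steps, Python scripts to look and compute and a tool call to move; the robot and the scene stay as the last step left them, time stands still between calls to the robot, and variables do not carry over. Pictures are saved under pics/ and viewed, about 8 in all and at most 12, crops included, and the job is handed in when it is done.

Besides the shell and the picture viewer there is one more tool, called after "Emit:" as name(argument=value, ...) on one line, values as JSON. carry_out: Moves the arm, as the interface text tells. Its arguments: {"type":"object","properties":{"commands":{"type":"array","items":{"type":"number"}},"force":{"type":"number"}},"required":["commands"]}

```bash
mkdir -p pics; cat > h.py <<'E'
import numpy as np, cv2
from station import ctrl, viewer, ticket, nets
def world(cam, depth, mask):
    i=viewer.camera_info(cam); v,u=np.nonzero(mask&(depth>0)); z=depth[v,u]
    c=np.stack([(u-i["cx"])/i["fx"]*z,(v-i["cy"])/i["fy"]*z,z],1)
    return (c-np.array(i["t"]))@np.array(i["R"])
E
python3 - <<'E'
from h import *
for c in ("scene","top"):
    p,d=viewer.camera(c); cv2.imwrite(f"pics/{c}0.png",p); np.savez(f"/tmp/{c}.npz",p=p,d=d)
    for n in ("start_pad","edge_mid","lid_front","jar_mid","dish","forceps"):
        for r in nets.silhouettes(c,n)[:2]:
            w=world(c,d,r["region"])
            if len(w): print(c,n,round(r["confidence"],2),r["extent"],len(w),np.median(w,0).round(3),np.percentile(w,2,0).round(3),np.percentile(w,98,0).round(3), [np.round(x,1) for x in cv2.minAreaRect((w[:,:2]*1000).astype(np.float32))])
o=ctrl.get_obs();print(o)
E
```

```text
scene start_pad 0.61 [352.4, 211.5, 387.0, 238.7] 507 [0.608 0.122 0.065] [0.584 0.083 0.062] [0.63  0.165 0.068] [array([582.3, 130.5]), array([88.2, 95.6]), np.float64(78.6)]
scene edge_mid 0.75 [237.5, 214.4, 448.6, 386.4] 17789 [ 0.701 -0.079  0.07 ] [ 0.553 -0.233  0.011] [0.801 0.14  0.074] [array([652.8,  -3.6]), array([438.3, 280.1]), np.float64(80.4)]
scene lid_front 0.6 [251.8, 222.4, 449.5, 368.5] 12906 [ 0.697 -0.065  0.071] [ 0.598 -0.224  0.068] [0.787 0.136 0.074] [array([694.4, -12. ]), array([434.8, 176. ]), np.float64(80.3)]
scene jar_mid 0.84 [359.3, 139.9, 375.1, 178.5] 643 [0.435 0.323 0.048] [0.351 0.31  0.001] [0.453 0.427 0.077] [array([393.4, 380.8]), array([ 57.6, 168.1]), np.float64(38.0)]
scene dish 0.84 [119.6, 332.1, 164.8, 369.4] 1491 [ 0.466 -0.4    0.008] [ 0.432 -0.44   0.001] [ 0.509 -0.36   0.017] [array([ 471.8, -399.9]), array([87.3, 88.4]), np.float64(5.4)]
scene forceps 0.5 [234.3, 225.6, 257.1, 261.1] 92 [ 0.424 -0.083  0.007] [ 0.343 -0.09   0.   ] [ 0.449 -0.058  0.011] [array([392.4, -71.9]), array([ 18. , 118.9]), np.float64(73.9)]
top sta
[... 1025 characters left out ...]
-83.8]), array([16.1, 29.6]), np.float64(65.1)]
{'time_s': 0.7, 'qpos': array([-1.24764315e+00,  2.99870852e-01,  1.52098277e+00, -1.29482939e-05,
        1.32072006e+00, -6.66009479e-02]), 'joint_vel': array([ 0.00102729, -0.00028522,  0.00076689, -0.00044978, -0.00063696,
       -0.00163242]), 'tau': array([ 4.35029478e-04, -5.31574273e+01, -3.52878571e+01,  7.09352922e-02,
        2.12679757e-02, -2.13991018e-05]), 'ee_pos': array([ 0.20896952, -0.50874745,  0.16846887]), 'eef_rot': array([ 3.14157887e+00, -1.80936673e-05, -1.18103900e+00]), 'force': array([ 0.29935462,  0.08173138, -0.03190244]), 'moment': array([-0.01234131,  0.0467697 , -0.05027571]), 'grip_width': 0.09402439153638488}
```

View pics/top0.png

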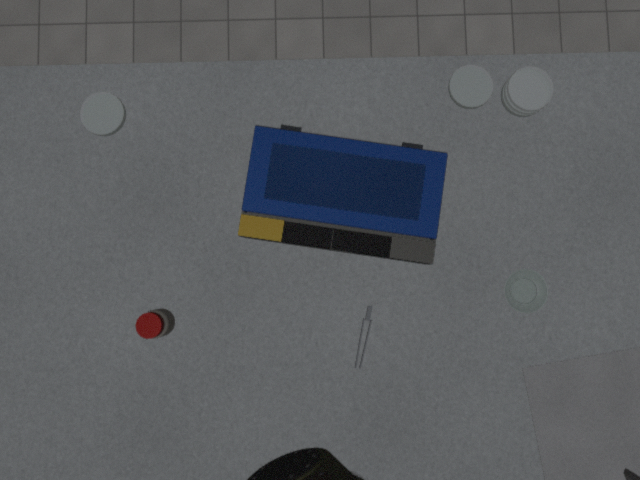

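View pics/scene0.png

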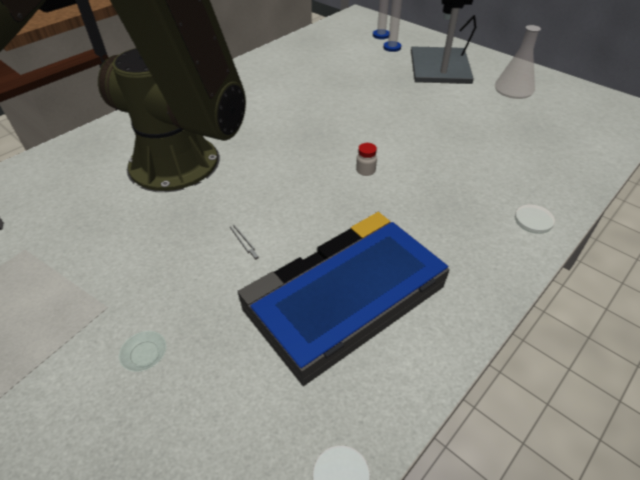

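The top view shows the yellow pad at (261,228), the black edge from (283,233) to (391,246), and the end cap at (412,250). The scene view shows a dip in the edge near (310,260). Next I'll get the notch from the depth profile.

```bash
python3 - <<'E'
from h import *
a=np.radians(-9.6);ex=np.array([np.cos(a),np.sin(a)]);ey=np.array([-np.sin(a),np.cos(a)])
P=np.array([0.604,0.1255])
print("mid",P-.1475*ey)
for c in ("top","scene"):
    f=np.load(f"/tmp/{c}.npz");d=f["d"];w=world(c,d,np.ones_like(d,bool))
    q=w[:,:2]-P; x=q@ex;y=q@ey; z=w[:,2]
    for lo,hi in((-.019,.0),(0,.019)):
      print(c,lo,[(int(1000*t),int(1000*np.median(z[m])) if (m:=(x>lo)&(x<hi)&(abs(y-t)<.004)&(z<.09)).any() else None) for t in np.arange(.04,-.34,-.008)])
    m=(abs(y+.0)<.03)&(z>.055)&(z<.08);print("front edge x", np.percentile(x[m&(x>-.1)&(x<.1)],[1,3]))
    m=(z>.069)&(z<.08)&(x<.06)&(abs(y+.14)<.13);print("lid rim x",np.percentile(x[m],[.5,2,5]), "fit", np.polyfit(y[m&(x<.03)],x[m&(x<.03)],1))
E
```

```text
mid [ 0.57940161 -0.01993442]
top -0.019 [(40, 64), (32, 64), (24, 63), (16, 64), (8, 63), (0, 64), (-8, 64), (-16, 64), (-24, 64), (-32, 64), (-40, 64), (-47, 61), (-56, 61), (-64, 61), (-72, 61), (-79, 61), (-88, 61), (-96, 60), (-104, 61), (-111, 61), (-120, 61), (-128, 62), (-135, 61), (-144, 49), (-152, 49), (-160, 49), (-168, 48), (-176, 49), (-184, 60), (-192, 61), (-199, 61), (-208, 61), (-216, 61), (-224, 61), (-232, 60), (-240, 62), (-248, 61), (-256, 64), (-264, 64), (-272, 64), (-280, 64), (-288, 64), (-296, 64), (-304, 64), (-312, 64), (-320, 64), (-328, 64), (-336, 64)]
top 0 [(40, 63), (32, 63), (24, 63), (16, 64), (8, 64), (0, 64), (-8, 64), (-16, 64), (-24, 64), (-32, 63), (-40, 64), (-47, 61), (-56, 61), (-64, 60), (-72, 61), (-79, 61), (-88, 61), (-96, 61), (-104, 61), (-111, 61), (-120, 61), (-128, 61), (-135, 61), (-144, 49), (-152, 49), (-160, 49), (-168, 49), (-176, 48), (-184, 60), (-192, 60), (-199, 61), (-208, 61), (-216, 61), (-224, 61), (-232, 61), (-240, 61), (-248, 61), (-256, 64), (-264, 64), (-272, 64), (-280, 64), (-288, 63), (-296, 64), (-304, 64), (
[... 696 characters left out ...]
, (-328, 64), (-336, 39)]
scene 0 [(40, 64), (32, 65), (24, 65), (16, 65), (8, 65), (0, 65), (-8, 65), (-16, 65), (-24, 65), (-32, 65), (-40, 64), (-47, 62), (-56, 62), (-64, 62), (-72, 62), (-79, 62), (-88, 62), (-96, 62), (-104, 62), (-111, 62), (-120, 63), (-128, 62), (-135, 60), (-144, 50), (-152, 49), (-160, 50), (-168, 49), (-176, 50), (-184, 61), (-192, 62), (-199, 62), (-208, 61), (-216, 62), (-224, 62), (-232, 62), (-240, 62), (-248, 62), (-256, 65), (-264, 65), (-272, 65), (-280, 64), (-288, 64), (-296, 65), (-304, 65), (-312, 64), (-320, 65), (-328, 65), (-336, 37)]
front edge x [-0.01687931 -0.01493893]
lid rim x [-1.31965681 -1.3107248  -1.29997991] fit [-2.83580276 -1.44876599]
```

Emit:
carry_out(commands=[1, 38.7, 63.6, -4.8, 0, 0, -0.557, 1, 38.7, 63.6, -4.8, 0, 0, -0.557, 1, 38.7, 63.6, -4.8, 0, 0, -0.557, 1, 38.7, 63.6, -4.8, 0, 0, -0.557, 1, 38.7, 63.6, -4.8, 0, 0, -0.557, 1, 38.7, 63.6, -4.8, 0, 0, -0.557, 1, 38.7, 63.6, -4.8, 0, 0, -0.557, 1, 38.7, 63.6, -4.8, 0, 0, -0.557, 1, 38.7, 63.6, -4.8, 0, 0, -0.557, 1, 38.7, 63.6, -4.8, 0, 0, -0.557, 1, 38.7, 63.6, -4.8, 0, 0, -0.557, 1, 38.7, 63.6, -4.8, 0, 0, -0.557], force=20)

```text
time_s: 1.7
ee_pos: [0.4646, -0.0882, 0.137]
eef_rot: [-3.141, -0.0, -1.738]
force: [0.8, 0.3, 0.6]
grip_width: 0.0174
```

Emit:
carry_out(commands=[1, 13.1, 21.5, -2, 0, 0, 0, 1, 13.1, 21.5, -2, 0, 0, 0, 1, 13.1, 21.5, -2, 0, 0, 0, 1, 13.1, 21.5, -2, 0, 0, 0, 1, 13.1, 21.5, -2, 0, 0, 0, 1, 13.1, 21.5, -2, 0, 0, 0, 1, 13.1, 21.5, -2, 0, 0, 0, 1, 13.1, 21.5, -5.2, 0, 0, 0, 1, 13.1, 21.5, -5.2, 0, 0, 0, 1, 13.1, 21.5, -5.2, 0, 0, 0, 1, 13.1, 21.5, -5.2, 0, 0, 0, 1, 13.1, 21.5, -5.2, 0, 0, 0])

```text
time_s: 2.7
ee_pos: [0.5962, 0.1264, 0.0868]
eef_rot: [-3.139, 0.001, -1.739]
force: [0.6, -0.6, -0.2]
grip_width: 0.0005
```

```bash
python3 - <<'E'
from h import *
o=ctrl.get_obs();print({k:np.round(v,4) for k,v in o.items()})
a,_=viewer.camera("top");b,_=viewer.camera("scene")
f=lambda p,x,y:cv2.resize(p[y:y+130,x:x+170],None,fx=4,fy=4,interpolation=cv2.INTER_CUBIC)[:290*2]
cv2.imwrite("pics/c1.png",np.hstack([cv2.resize(f(a,200,150),(400,306)),cv2.resize(f(b,280,140),(400,306))]))
E
```

```text
{'time_s': np.float64(2.7), 'qpos': array([ 1.4890e-01,  5.0270e-01,  1.4345e+00, -3.0000e-04,  1.2017e+00,
        1.8877e+00]), 'joint_vel': array([ 0.0026, -0.0014,  0.0023,  0.0004, -0.0058, -0.0002]), 'tau': array([ 1.64500e-01, -6.17807e+01, -3.31970e+01, -5.10000e-03,
       -5.88000e-02, -3.00000e-03]), 'ee_pos': array([0.5962, 0.1264, 0.0868]), 'eef_rot': array([-3.1390e+00,  5.0000e-04, -1.7387e+00]), 'force': array([ 0.6033, -0.5532, -0.2446]), 'moment': array([0.0214, 0.038 , 0.0579]), 'grip_width': np.float64(0.0005)}
```

View pics/c1.png

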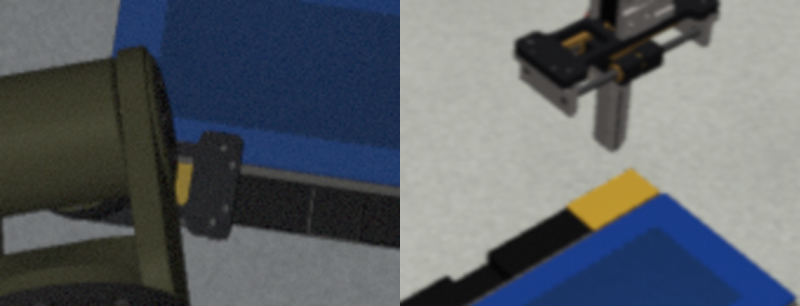

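The fingers are shut just above the pad: the tip is at (612,145) and the pad at (615,200) in the right-hand crop. Lowering gently.

Emit:
carry_out(commands=[1, 0, 0, -1.7, 0, 0, 0, 1, 0, 0, -1.9, 0, 0, 0, 1, 0, 0, -2.1, 0, 0, 0, 1, 0, 0, -2.2, 0, 0, 0, 1, 0, 0, -2.3, 0, 0, 0, 1, 0, 0, -2.3, 0, 0, 0])

```text
time_s: 3.3
ee_pos: [0.5962, 0.1265, 0.0638]
eef_rot: [-3.139, 0.001, -1.739]
force: [-0.2, -0.5, 0.3]
grip_width: 0.0001
```

Emit:
carry_out(commands=[1, 0, 0, -0.1, 0, 0, 0, 1, 0, 0, -0.15, 0, 0, 0, 1, 0, 0, -0.2, 0, 0, 0])

```text
time_s: 3.55
ee_pos: [0.5963, 0.1265, 0.0619]
eef_rot: [-3.139, 0.001, -1.739]
force: [-0.8, -0.3, -0.8]
grip_width: 0.0004
```

Emit:
carry_out(commands=[1, 0, 0, -0.1, 0, 0, 0, 1, 0, 0, -0.15, 0, 0, 0, 1, 0, 0, -0.2, 0, 0, 0])

```text
time_s: 3.8
ee_pos: [0.5963, 0.1265, 0.0599]
eef_rot: [-3.139, 0.001, -1.739]
force: [-0.4, 0.4, 0.2]
grip_width: 0.0003
```

```bash
python3 - <<'E'
from h import *
o=ctrl.get_obs();print(o["ee_pos"],o["force"])
b,_=viewer.camera("scene")
cv2.imwrite("pics/c2.png",cv2.resize(b[150:260,300:440],(700,550),interpolation=cv2.INTER_CUBIC))
print([ctrl.get_obs()["force"].round(2) for _ in range(2)])
E
```

```text
[0.59627309 0.12650057 0.05986572] [-0.4336991   0.37146428  0.19753868]
[array([ 0.17, -0.25, -0.24]), array([ 0.17, -0.25, -0.24])]
```

View pics/c2.png

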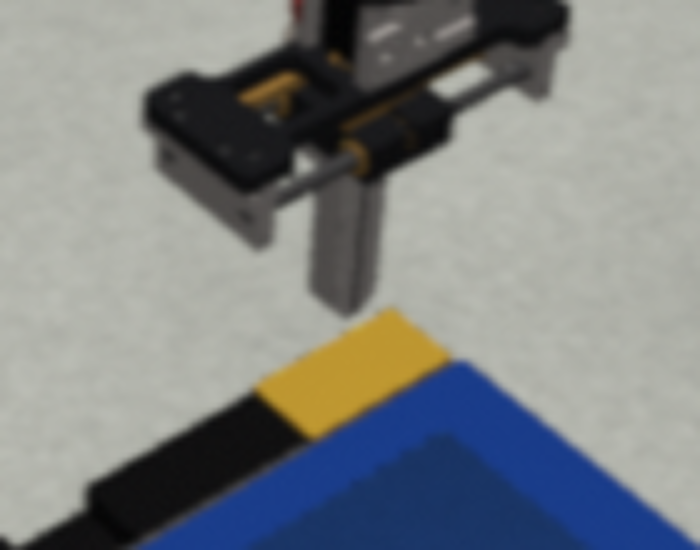

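```bash
python3 - <<'E'
from h import *
i=viewer.camera_info("scene");R=np.array(i["R"]);t=np.array(i["t"])
def pr(X):
    c=R@np.array(X)+t;return np.round([i["fx"]*c[0]/c[2]+i["cx"],i["fy"]*c[1]/c[2]+i["cy"],c[2]],3)
o=ctrl.get_obs()["ee_pos"];print("tcp",pr(o),"pad",pr([.604,.1255,.065]))
p,d=viewer.camera("scene")
m=np.zeros(d.shape,bool);m[195:213,363:375]=1
w=world("scene",d,m);print(w.reshape(18,12,3)[::3,2:11:2].round(3) if len(w)==216 else len(w))
p,d=viewer.camera("top");w=world("top",d,np.ones_like(d,bool))
m=(w[:,2]>.1)&(w[:,2]<.2)&(abs(w[:,0]-.6)<.12)&(abs(w[:,1]-.12)<.12)
print("body top view",[ (np.percentile(w[m],q,0)).round(3) for q in (1,50,99)])
E
```

```text
tcp [366.469 223.026   1.077] pad [368.996 223.211   1.069]
[[[0.596 0.112 0.153]
  [0.6   0.114 0.154]
  [0.603 0.118 0.154]
  [0.604 0.124 0.15 ]
  [0.605 0.13  0.147]]

 [[0.597 0.113 0.145]
  [0.603 0.111 0.149]
  [0.603 0.118 0.145]
  [0.603 0.126 0.139]
  [0.605 0.13  0.139]]

 [[0.596 0.115 0.134]
  [0.601 0.114 0.138]
  [0.604 0.118 0.137]
  [0.602 0.128 0.13 ]
  [0.604 0.132 0.128]]

 [[0.597 0.114 0.127]
  [0.604 0.112 0.132]
  [0.604 0.119 0.127]
  [0.604 0.127 0.122]
  [0.607 0.13  0.122]]

 [[0.597 0.114 0.118]
  [0.604 0.112 0.124]
  [0.604 0.119 0.119]
  [0.605 0.126 0.115]
  [0.606 0.132 0.111]]

 [[0.598 0.115 0.109]
  [0.603 0.114 0.113]
  [0.603 0.123 0.107]
  [0.604 0.128 0.104]
  [0.543 0.224 0.001]]]
body top view [array([0.547, 0.053, 0.197]), array([0.547, 0.053, 0.197]), array([0.547, 0.053, 0.197])]
```

The camera shows the fingertip at about z=0.10 over the pad, roughly 40 mm above the reported TCP. There was no contact at a reported 0.060, so the z reading, or the TCP it refers to, is biased. From here I'll go by vision and contact.

Emit:
carry_out(commands=[1, 0, 0, -0.6, 0, 0, 0, 1, 0, 0, -1.2, 0, 0, 0, 1, 0, 0, -1.8, 0, 0, 0, 1, 0, 0, -2.4, 0, 0, 0, 1, 0, 0, -2.4, 0, 0, 0])

```text
time_s: 4.37
ee_pos: [0.5954, 0.1264, 0.0341]
eef_rot: [-3.141, -0.0, -1.739]
force: [0.6, -0.1, -0.6]
grip_width: 0.0008
```

```bash
python3 - <<'E'
from h import *
p,d=viewer.camera("scene");o=ctrl.get_obs();print(o["ee_pos"],o["force"].round(2),o["tau"].round(1),o["qpos"].round(3))
w=world("scene",d,np.ones_like(d,bool)).reshape(-1,3)
m=(abs(w[:,0]-.600)<.012)&(abs(w[:,1]-.122)<.02)&(w[:,2]>.068)&(w[:,2]<.2);v=w[m]
print(np.sort(v[:,2])[:12].round(3), np.percentile(v,[2,98],0).round(3))
b=p
cv2.imwrite("pics/c3.png",cv2.resize(b[150:260,300:440],(700,550),interpolation=cv2.INTER_CUBIC))
E
```

```text
[0.59582342 0.12642723 0.03494683] [ 0.59 -0.14  0.54] [ -0.  -63.3 -31.3  -0.   -0.2   0. ] [ 0.149  0.562  1.475 -0.     1.103  1.888]
[0.068 0.069 0.069 0.07  0.073 0.075 0.075 0.075 0.076 0.076 0.077 0.078] [[0.589 0.103 0.075]
 [0.611 0.136 0.194]]
```

View pics/c3.png

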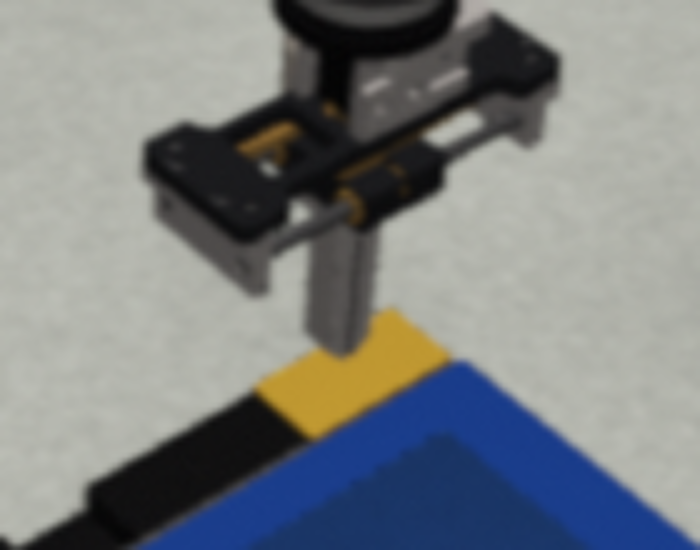

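```bash
python3 - <<'E'
from h import *
p,d=viewer.camera("scene")
a=np.radians(-9.6);ex=np.array([np.cos(a),np.sin(a)]);ey=np.array([-np.sin(a),np.cos(a)])
w=world("scene",d,np.ones_like(d,bool));o=ctrl.get_obs()["ee_pos"]
q=w[:,:2]-o[:2];x=q@ex;y=q@ey;z=w[:,2]
for lo in range(-100,101,10):
    m=(y*1000>=lo)&(y*1000<lo+10)&(abs(x)<.07)&(z>.075)&(z<.25)
    if m.sum()>5: print(lo,m.sum(),"z",np.percentile(z[m],[1,5,50]).round(3),"x",np.percentile(x[m],[2,98]).round(3))
m=(abs(x)<.07)&(abs(y)<.1)&(z>.1)
for zz in range(70,220,10):
    k=(abs(x)<.07)&(abs(y)<.1)&(z*1000>=zz)&(z*1000<zz+10)
    if k.sum()>3:print("z",zz,k.sum(),"x",np.percentile(x[k],[3,97]).round(3),"y",np.percentile(y[k],[3,97]).round(3))
E
```

```text
-90 347 z [0.171 0.174 0.204] x [-0.033  0.033]
-80 179 z [0.17  0.172 0.212] x [-0.032  0.034]
-70 123 z [0.183 0.185 0.212] x [-0.032  0.033]
-60 60 z [0.183 0.185 0.211] x [-0.023  0.027]
-50 78 z [0.182 0.185 0.207] x [-0.022  0.027]
-40 85 z [0.183 0.185 0.205] x [-0.023  0.027]
-30 241 z [0.168 0.173 0.194] x [-0.023  0.032]
-20 460 z [0.084 0.092 0.21 ] x [-0.019  0.033]
-10 185 z [0.078 0.087 0.192] x [-0.009  0.033]
0 189 z [0.079 0.085 0.181] x [0.006 0.033]
10 108 z [0.092 0.113 0.194] x [0.007 0.033]
20 63 z [0.178 0.183 0.212] x [0.018 0.033]
30 60 z [0.182 0.185 0.213] x [0.017 0.027]
40 41 z [0.183 0.185 0.204] x [0.015 0.028]
50 59 z [0.183 0.185 0.21 ] x [0.004 0.03 ]
60 86 z [0.182 0.184 0.212] x [0.    0.033]
70 150 z [0.171 0.172 0.193] x [-0.001  0.034]
80 54 z [0.194 0.198 0.212] x [-0.008  0.033]
z 70 426 x [0.039 0.069] y [-0.097  0.034]
z 80 41 x [-0.009  0.009] y [-0.014  0.01 ]
z 90 44 x [-0.006  0.009] y [-0.013  0.009]
z 100 41 x [-0.008  0.009] y [-0.014  0.011]
z 110 49 x [-0.008  0.01 ] y [-0.014  0.011]
z 120 50 x [-0.009  0.01 ] y [-0.014  0.009]
z 130 47 x [-0.009  0.01 ] y [-0.014  0.01 ]
z 140 35 x [-0.002  0.01 ] y [-0.014  0.01 ]
z 150 11 x [0.004 0.009] y [-0.014 -0.007]
z 160 7 x [-0.007  0.012] y [-0.069  0.057]
z 170 175 x [-0.029  0.033] y [-0.082  0.074]
z 180 343 x [-0.023  0.033] y [-0.081  0.073]
z 190 289 x [-0.024  0.033] y [-0.087  0.076]
z 200 345 x [-0.02   0.033] y [-0.089  0.076]
z 210 814 x [-0.028  0.032] y [-0.088  0.083]
```

The gripper geometry matches the spec, with the body about 95 mm above the tip. Only the reported z is off, by about -40 mm, so pad contact should come near a reported 0.024.

Emit:
carry_out(commands=[1, 0, 0, -0.4, 0, 0, 0, 1, 0, 0, -0.7, 0, 0, 0, 1, 0, 0, -0.8, 0, 0, 0, 1, 0, 0, -0.9, 0, 0, 0, 1, 0, 0, -1.0, 0, 0, 0])

```text
time_s: 4.88
ee_pos: [0.5965, 0.1266, 0.028]
eef_rot: [-3.138, 0.001, -1.738]
force: [-16.2, -3.3, 36.1]
grip_width: 0.0003
```

Pad contact at a reported 0.028 (the force overshot to 36 N). Now sliding right with light pressure.

Emit:
carry_out(commands=[1, 0, 0, -0.05, 0, 0, 0, 1, -0.17, -0.99, -0.05, 0, 0, 0, 1, -0.33, -1.97, -0.05, 0, 0, 0, 1, -0.5, -2.96, -0.05, 0, 0, 0, 1, -0.67, -3.94, -0.05, 0, 0, 0, 1, -0.83, -4.93, -0.05, 0, 0, 0, 1, -1.0, -5.92, -0.05, 0, 0, 0, 1, -1.09, -6.4, -0.05, 0, 0, 0, 1, -1.09, -6.4, -0.05, 0, 0, 0])

```text
time_s: 5.63
ee_pos: [0.5853, 0.0612, 0.0273]
eef_rot: [-3.139, 0.0, -1.74]
force: [-0.3, 0.6, -0.8]
grip_width: 0.0001
```

Off the pad at y = -66 from its centre. Lowering onto the edge.

Emit:
carry_out(commands=[1, 0, 0, -0.1, 0, 0, 0, 1, 0, 0, -0.2, 0, 0, 0, 1, 0, 0, -0.25, 0, 0, 0, 1, 0, 0, -0.3, 0, 0, 0, 1, 0, 0, -0.3, 0, 0, 0])

```text
time_s: 6.05
ee_pos: [0.5853, 0.0611, 0.0252]
eef_rot: [-3.138, -0.0, -1.739]
force: [-6.3, -4.2, 14.2]
grip_width: 0.0003
```

On the edge with 14 N. Sliding on lightly to the notch.

Emit:
carry_out(commands=[1, 0, 0, -0.1, 0, 0, 0, 1, -0.17, -0.99, -0.1, 0, 0, 0, 1, -0.33, -1.97, -0.1, 0, 0, 0, 1, -0.5, -2.96, -0.1, 0, 0, 0, 1, -0.67, -3.94, -0.1, 0, 0, 0, 1, -0.83, -4.93, -0.1, 0, 0, 0, 1, -0.95, -5.6, -0.1, 0, 0, 0])

```text
time_s: 6.63
ee_pos: [0.5769, 0.0056, 0.0253]
eef_rot: [-3.136, 0.001, -1.739]
force: [1.5, 6.0, 7.7]
grip_width: 0.0006
```

Emit:
carry_out(commands=[1, -0.17, -0.99, -0.1, 0, 0, 0, 1, -0.33, -1.97, -0.1, 0, 0, 0, 1, -0.5, -2.96, -0.1, 0, 0, 0, 1, -0.57, -3.4, -0.1, 0, 0, 0, 1, -0.57, -3.4, -0.1, 0, 0, 0])

```text
time_s: 7.05
ee_pos: [0.5709, -0.0291, 0.024]
eef_rot: [-3.136, 0.001, -1.74]
force: [0.3, -0.4, 0.3]
grip_width: -0.0
```

```bash
python3 - <<'E'
from h import *
p,d=viewer.camera("scene");o=ctrl.get_obs();print(o["ee_pos"],o["force"].round(2))
cv2.imwrite("pics/c4.png",cv2.resize(p[170:320,230:420],(760,600),interpolation=cv2.INTER_CUBIC))
a=np.radians(-9.6);ex=np.array([np.cos(a),np.sin(a)]);ey=np.array([-np.sin(a),np.cos(a)])
w=world("scene",d,np.ones_like(d,bool));q=w[:,:2]-[.604,.1255];x=q@ex;y=q@ey;z=w[:,2]
k=(abs(x+.006)<.02)&(abs(y+.16)<.05)&(z>.08)&(z<.14)
print("finger x,y",np.percentile(x[k],[3,97]).round(4),np.percentile(y[k],[3,97]).round(4))
E
```

```text
[ 0.57097269 -0.02855327  0.02398608] [0.01 0.11 1.36]
finger x,y [-0.0146  0.003 ] [-0.1715 -0.1462]
```

View pics/c4.png

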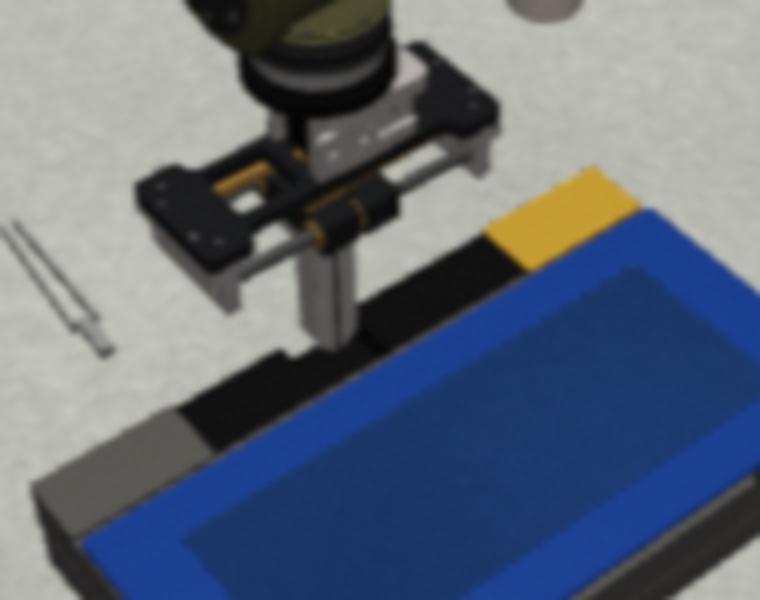

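The finger stands in the notch: tip at (330,345) in the crop, centre y = -159 against a notch of -138 to -182. The contact force vanished there, and the lid rim is clear. Pressing down.

Emit:
carry_out(commands=[1, 0, 0, -0.8, 0, 0, 0, 1, 0, 0, -1.0, 0, 0, 0, 1, 0, 0, -1.15, 0, 0, 0, 1, 0, 0, -1.3, 0, 0, 0, 1, 0, 0, -1.45, 0, 0, 0, 1, 0, 0, -1.6, 0, 0, 0, 1, 0, 0, -1.7, 0, 0, 0, 1, 0, 0, -1.8, 0, 0, 0, 1, 0, 0, -1.9, 0, 0, 0, 1, 0, 0, -1.9, 0, 0, 0])

```text
time_s: 7.93
ee_pos: [0.5707, -0.0282, 0.0048]
eef_rot: [-3.137, 0.001, -1.739]
force: [-2.9, 0.9, 3.2]
grip_width: 0.0006
```

Emit:
carry_out(commands=[1, 0, 0, -0.1, 0, 0, 0, 1, 0, 0, -0.2, 0, 0, 0, 1, 0, 0, -0.3, 0, 0, 0, 1, 0, 0, -0.3, 0, 0, 0])

```text
time_s: 8.27
ee_pos: [0.5708, -0.0282, 0.003]
eef_rot: [-3.137, 0.001, -1.739]
force: [-8.4, -0.7, 18.5]
grip_width: 0.0001
```

Hard stop at 0.003 with 18 N, which matches the expected full travel. Lifting straight up.

Emit:
carry_out(commands=[1, 0, 0, 0, 0, 0, 0, 1, 0, 0, 1, 0, 0, 0, 1, 0, 0, 3, 0, 0, 0, 1, 0, 0, 6, 0, 0, 0, 1, 0, 0, 9, 0, 0, 0, 1, 0, 0, 12, 0, 0, 0, 1, 0, 0, 12, 0, 0, 0, 1, 0, 0, 12, 0, 0, 0])

```text
time_s: 8.93
ee_pos: [0.5716, -0.0281, 0.1248]
eef_rot: [-3.134, 0.001, -1.739]
force: [-0.6, -0.2, -0.1]
grip_width: 0.0006
```

```bash
python3 - <<'E'
from h import *
p,d=viewer.camera("scene");o=ctrl.get_obs();print(o["ee_pos"],o["force"].round(2))
cv2.imwrite("pics/c5.png",p)
a=np.radians(-9.6);ex=np.array([np.cos(a),np.sin(a)]);ey=np.array([-np.sin(a),np.cos(a)])
for c in("scene","top"):
    p,d=viewer.camera(c)
    w=world(c,d,np.ones_like(d,bool));q=w[:,:2]-[.604,.1255];x=q@ex;y=q@ey;z=w[:,2]
    k=(abs(x+.005)<.014)&(abs(y+.16)<.014)&(z<.08);print(c,"catch z",np.median(z[k]) if k.any() else None,k.sum())
    for y0 in(-.28,-.16,-.02):
        k=(x>.035)&(x<.18)&(abs(y-y0)<.03)&(z<.14)&(z>.05);print(" lid slope",np.degrees(0)+np.arctan(np.polyfit(x[k],z[k],1)[0]).round(3),k.sum())
    for n in("jar_mid","dish","forceps"):
        r=nets.silhouettes(c,n)
        if r:print(n,np.median(world(c,d,r[0]["region"]),0).round(3))
E
```

```text
[ 0.5708089  -0.02809549  0.12311496] [ 0.03 -0.19 -0.46]
scene catch z None 0
 lid slope -0.297 2422
 lid slope -0.296 2036
 lid slope -0.296 1674
jar_mid [0.437 0.322 0.051]
dish [ 0.466 -0.4    0.008]
forceps [ 0.39  -0.071  0.005]
top catch z None 0
 lid slope -0.296 1972
 lid slope -0.311 1404
 lid slope -0.294 2260
jar_mid [0.425 0.328 0.073]
dish [ 0.469 -0.403  0.007]
```

View pics/c5.png

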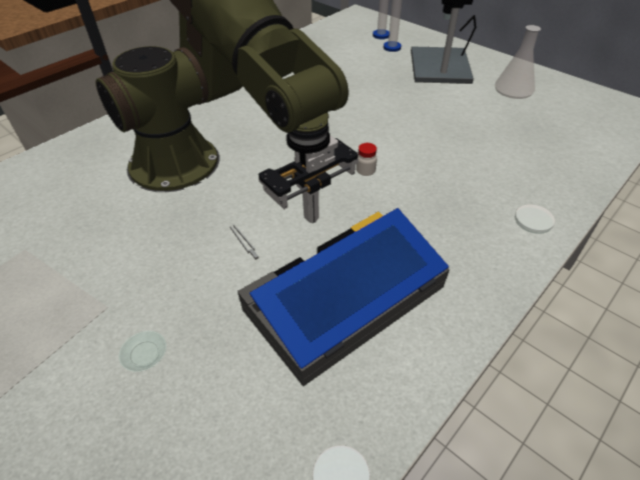

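The lid stands open at about 0.296 rad, with its rim around (330,235) in the picture. The arm is clear, and the jar, dish and forceps have not moved. Handing in.

```bash
python3 -c "
from station import ticket
print(ticket.hand_in())"
```

```text
the job is handed in; nothing more can be done
None
```

The lid is popped open and the job is handed in; no verdict was reported. With the fingers shut, I touched the yellow pad, slid off it and set down on the black edge. From there I slid to the notch, where the contact force vanished. I then pressed the catch to its hard stop, at the expected depth and 18 N, and lifted straight off.

**Last checks:**
- **Lid:** both cameras measured it open at about 0.30 rad.
- **Arm:** it was clear of the case, with wrist force near zero.
- **Jar and dish:** both were where they started, to within about 3 mm.
- **Forceps:** they look unmoved in the picture. The network's forceps position was 34 mm off its first reading along their length, and the top camera did not find them in the last check. I put this down to patchy detection.
- **Catch:** it was hidden from both cameras after the lift, so its depth rests on the hard stop and the lid angle.

**Disagreements:**
- **Reported tool height:** it read about 40 mm lower than the cameras showed, so I went by vision and contact force for height.
- **Pad force:** the first touch on the pad briefly reached about 36 N, more than I intended but well under the 120 N wrist limit.

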